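# Put the sanding blocks away in the divided tote

### The job

Put the three sanding blocks away in the wooden tote, each lying flat on the floor of the compartment that matches its size, the medium and small ones with the cork sole down. The long one hangs on the stand: lift it up and off its peg, lay it down on its side on the bench and let go of it, then take it again to lay it in the long compartment, eye at either end. Set the blocks down rather than dropping them, and leave everything else on the bench as it is.

Things in the scene. Friction and masses are not known exactly. Their poses are not given: they have to be found in the camera images.
- long_block: long sanding block: pale wood bar 42 x 42 x 130 mm, thin cork strip on one long face (its +x), steel screw eye in one end; about 0.17 kg. Starts hanging by the eye on the peg, lower end 70 mm over the bench. Origin in the middle of the wood; z runs along the bar to the eye (up as it hangs, level when it lies). While hanging it can be pinched from above by its two y faces at the top end
- long_eye (a point): centre of the screw eye, 77 mm from the block's origin along its z: a ring 33 mm across of 5 mm wire in the block's y-z plane, standing 29 mm out of the wood; the peg passes through it along the block's x
- long_mid (a point): middle of the long block's overall length of 159 mm, eye included: on its z axis, 14 mm from its origin towards the eye
- medium_block: medium sanding block lying on the bench, pale wood with brown cork sole: 82 mm along its x, 48 mm along its y, 42 mm high; about 0.12 kg. Origin in the centre of its underside (the sole), z up
- small_block: small sanding block lying on the bench, pale wood with brown cork sole: 46 mm along its x, 40 mm along its y, 42 mm high; about 0.06 kg. Origin in the centre of its underside (the sole), z up
- tote: shallow wooden tote, open on top, fixed: 200 mm along its x, 160 along its y, 24 high; floor 6 mm thick, outer walls 12, dividers 18. Three compartments 18 mm deep: a long one along the +y side; along the -y side a medium one (at -x) and a small one (at +x). Seated blocks stand 24 mm above its walls. Origin in the centre of its underside
- long_bay (a point): centre of the floor of the long compartment (176 mm along the tote's x, 56 mm along its y), axes as the tote's
- medium_bay (a point): centre of the floor of the medium compartment (96 mm along the tote's x, 62 mm along its y)
- small_bay (a point): centre of the floor of the small compartment (62 x 62 mm)
- stand: wooden stand, fixed, with one level steel peg, 6 mm thick, at 220 mm height pointing along its own -x (towards the robot). Origin on the bench right below the hanging eye; the post (32 x 40 mm, 240 high) is 120 mm further along +x, on a base reaching from x = 70 to 170 mm, 160 wide, 18 high. The bench in front of it (robot's side) is clear
- peg_seat (a point): point on the peg's axis where the eye hangs, 220 mm over the bench. The peg goes level to 20 mm in front (-x) of it, then turns up: its tip ends 31 mm in front and 11 mm above the axis. Raise the eye by 9 to 15 mm (12 is right), then draw it 70 mm along the stand's -x to come off
- gouge: carving tool lying on the bench beyond the blocks, wooden handle, steel shank, 160 mm; bystander, origin on its underside near the middle
- tin: low round steel tin, 40 mm across, 18 mm high, standing between the medium and the small block; bystander, origin in the centre of its underside
- glue_jar: amber jar with cap, 60 mm across, 90 mm high, beyond the tote; bystander, origin in the centre of its underside
- mallet: dark round carver's mallet standing on its head, 84 mm across, 215 mm high, on the right beyond the tote; bystander, origin in the centre of its underside
- pencil: red pencil lying, 150 x 8 x 8 mm, on the robot's side of the tote; bystander, origin in the centre of its underside
- offcut: dark wood offcut without a cork sole, 70 x 45 x 22 mm, beyond the loose blocks near the stand; bystander, origin in the centre of its underside
- brass_square: small L-shaped try square lying flat, dark stock 70 mm, brass blade 100 mm, 14 mm high, on the robot's side of the tote to the right; bystander, origin under its stock
Things that resemble listed ones, but are neither listed nor needed, are in the scene too. Leave any green, grey or purple look-alike of the small_block alone.

How it is judged:
By the outcome, as a careful person would: the job done as asked, in the order asked, and still so for the second after the job is handed in, with the robot touching nothing.
It also fails if it takes over 72 s, if anything falls off the work surface, if the arm or the gripper's body presses on something with over 40 N, if the wrist force passes 120 N, or if a joint passes its speed limit or range.

### The arm

A 6-joint arm with a two-finger parallel gripper is mounted at the origin on the work surface. World frame = base frame: x ahead of the robot, y to its left, z up, the work surface at z = 0. Lengths are in m, angles in rad, forces in N, time in s.
With the tool pointing down it reaches from about 0.25 to 0.775 m from the base axis. Payload 4 kg.
Tool frame: the origin (TCP) lies at the very end of the fingers, on their centre line; the grasp point (between the pads) lies 19 mm behind it; z points along the fingers, y is the direction in which the jaws open and shut (so a half turn about z gives the same grasp; the last joint's range is limited). The gripper opens to 94 mm and grips with 3 to 60 N. Pads are 16 mm wide; open, the fingers measure 119 mm over their backs; the gripper's body (75 mm by 177 mm) begins 78 mm behind the grasp point.
Start: joints at [-1.437, 0.087, 1.371, -0, 1.684, -0.103], TCP at [0.129, -0.535, 0.206] pointing down, gripper open.
Joint ranges: [-3.1, 3.1], [-0.76, 2.03], [0.27, 2.55], [-1.08, 4.22], [0.17, 2.65], [-2.57, 2.57]. Speed limits (rad/s): [2.79, 2.79, 3.14, 3.14, 3.14, 3.14].

### API

Orientations are given as [roll, pitch, yaw] about the fixed x, y, z axes, in that order (R = Rz(yaw) Ry(pitch) Rx(roll)).
In Python, from bench import robot, cams, models gives the robot as it stands.
- The arm moves only by the tool step_arm, never from a script. Its argument "series" is a list of rows, each a list of 5 numbers: the gripper command: -1 is shut, 1 is fully open, values between are in proportion, then the shift along the tool's x, y, z in mm, then the turn about the tool's z in degrees. A call has 1 to 20 rows; each row is the pose to reach, as a shift and turn from the pose commanded when the call began, along the tool's axes at that moment; what a row does not reach only later rows make up. A row lasts 1/8 s, in which the tool goes at most 62.5 mm and 10.7 degrees, less where a joint would pass 70% of its speed; a pose out of reach is approached as far as the arm can. A call with a gripper value outside its range is refused whole. The fingers move at their own pace and stop on an object; the grip force is fixed at half the most. Time passes only in rows, so rows that repeat a pose let the fingers close. It gives the time, the measured TCP pose, the force and the opening at its end, in the units of the state.
- robot.get_obs(): the state, without advancing time (a new reading comes with each control period).
- cams.snapshot(name): name is "scene" or "top" or "wrist"; returns a dict with "pixels" (400x640x3 uint8, red, green, blue), "fov_y" (degrees; the focal length in pixels is half the picture's height over the tangent of half this angle, whatever the lens; pixels are square), "cx", "cy" (the principal point, pixels), "R" (3x3) and "t" (3): a world point X has camera coordinates R X + t. Camera axes: x right, y down, z forward; pixel columns grow to the right and rows downward; lengths in m; the calibration is good to about 2 mm. A picture is of the moment at which its call begins. There is no depth.
- robot.close_job(): hands the job in, once; it reports no verdict.
Trained networks look in a picture, given as the dict that the camera call returned (one of the last four; its "shot" number tells which), for a name from the list of things; names that differ only in an ending like _2 or _b are one class to them, and where a whole thing is asked for, a point or a joint stands for the part that bears it (a point fixed in the world has none). Each returns a list of dicts, best first, with "p" (0 to 1); they miss things now and then, are a little off and sometimes report something else, mostly with a low value. They report only what shows in the picture. A call takes as long as a camera call. They do not tell look-alikes from the thing itself.
- models.find_in(picture, label): "position" ([x, y, z] in m, in world coordinates, good to about 4 mm: the middle of the surface that is visible of it).
- models.pinpoint(picture, label): "position" ([x, y, z] in m, in world coordinates, good to about 4 mm: a listed point, or the origin of a listed thing).
The state is a dict: "time": time; "joint_positions": joint angles; "qvel": joint speeds; "joint_torque": joint torques, N m; "tool_pos": TCP position; "ee_rot": TCP orientation; "wrist_force": force on the tool from outside, world axes, zero at the start; "wrist_torque": the same for the moment, N m; "width": finger opening in m.
Only numpy, scipy, OpenCV 4.12 (cv2) and the standard library are available. Lean on these libraries where they do the work, as an engineer would, in place of code of your own. Each camera call takes 0.05 s, during which the arm holds its last target. There are 200 camera calls.

## Working session

There is one attempt and no reset: what is moved stays moved. The work goes in short steps, Python scripts to look and compute and a tool call to move; the robot and the scene stay as the last step left them, time stands still between calls to the robot, and variables do not carry over. Pictures are saved under pics/ and viewed, about 8 in all and at most 12, crops included, and the job is handed in when it is done.

Besides the shell and the picture viewer there is one more tool, called after "Emit:" as name([rows], argument=value, ...), one row to a line, values as JSON. step_arm: Moves the arm, as the interface text tells. Its arguments: {"type":"object","properties":{"series":{"type":"array","items":{"type":"array","items":{"type":"number"}}}},"required":["series"]}

```bash
mkdir -p pics; cat > h.py <<'E'
import numpy as np, cv2
from bench import robot, cams, models
def K(s):
    f=200/np.tan(np.radians(s["fov_y"])/2); return f,s["cx"],s["cy"]
def proj(s,X):
    f,cx,cy=K(s); c=np.array(s["R"])@np.array(X,float)+np.array(s["t"]); return np.array([cx+f*c[0]/c[2],cy+f*c[1]/c[2]])
def ray(s,u,v,z):
    f,cx,cy=K(s); R=np.array(s["R"]); t=np.array(s["t"]); d=R.T@np.array([(u-cx)/f,(v-cy)/f,1]); o=-R.T@t
    return o+d*(z-o[2])/d[2]
def save(s,name,box=None,k=1):
    p=s["pixels"][:,:,::-1]
    if box: p=p[box[1]:box[3],box[0]:box[2]]
    cv2.imwrite(f"pics/{name}.png",cv2.resize(p,None,fx=k,fy=k,interpolation=cv2.INTER_CUBIC))
E
python3 - <<'E'
from h import *
np.set_printoptions(precision=4,suppress=True)
o=robot.get_obs(); print({k:np.round(v,3) for k,v in o.items()})
for n in ("scene","top"):
    s=cams.snapshot(n); save(s,n+"0")
    print(n,s["fov_y"],s["cx"],s["cy"],"cam at",-np.array(s["R"]).T@s["t"])
    for l in ["long_block","long_eye","medium_block","small_block","tote","long_bay","medium_bay","small_bay","stand","peg_seat","tin","gouge","offcut"]:
        r=models.pinpoint(s,l); print(l,[(np.round(d["position"],4).tolist(),round(d["p"],2),proj(s,d["position"]).round().tolist()) for d in r[:5]])
E
```

```text
{'time': np.float64(0.0), 'joint_positions': array([-1.437,  0.088,  1.372, -0.   ,  1.684, -0.103]), 'qvel': array([ 0.   , -0.002, -0.001, -0.   ,  0.   ,  0.001]), 'joint_torque': array([  0.001, -34.019, -30.243,   0.072,   0.033,  -0.   ]), 'tool_pos': array([ 0.129, -0.534,  0.204]), 'ee_rot': array([-3.139, -0.   ,  0.237]), 'wrist_force': array([ 0.453,  1.187, -0.669]), 'wrist_torque': array([-0.002,  0.003, -0.02 ]), 'width': np.float64(0.094)}
scene 51.14535238110942 316.89292401365236 198.45784897291836 cam at [1.0147 0.5837 1.0813]
long_block [([0.5978, 0.3039, 0.1334], 0.7, [393.0, 305.0]), ([0.4111, -0.0686, 0.0007], 0.3, [352.0, 210.0])]
long_eye [([0.5972, 0.3012, 0.2133], 0.85, [396.0, 288.0]), ([0.7426, 0.1425, -0.0002], 0.58, [308.0, 314.0]), ([0.4529, 0.0725, 0.0014], 0.29, [370.0, 244.0])]
medium_block [([0.6527, 0.0477, -0.0014], 0.86, [314.0, 273.0]), ([0.5442, -0.2253, -0.0032], 0.32, [292.0, 201.0])]
small_block [([0.4515, 0.0739, -0.0027], 0.85, [371.0, 245.0]), ([0.3429, 0.0968, -0.0011], 0.79, [401.0, 232.0]), ([0.602, 0.154, 0.0005], 0.74, [350.0, 289.0]
[... 1460 characters left out ...]
857, 0.0065], 0.94, [367.0, 218.0])]
medium_bay [([0.5025, -0.2614, 0.009], 0.85, [396.0, 233.0])]
small_bay [([0.6037, -0.2619, 0.0048], 0.95, [396.0, 195.0]), ([0.4555, 0.0756, 0.0011], 0.19, [266.0, 250.0])]
stand []
peg_seat [([0.5941, 0.298, 0.2201], 0.72, [158.0, 176.0]), ([0.5449, 0.0503, 0.0001], 0.64, [277.0, 216.0]), ([0.5425, -0.1836, 0.0077], 0.49, [366.0, 218.0])]
tin [([0.6038, -0.2623, 0.0062], 0.72, [396.0, 195.0]), ([0.5409, 0.0524, 0.0001], 0.65, [276.0, 218.0]), ([0.5025, -0.2627, 0.009], 0.59, [397.0, 233.0])]
gouge [([0.7401, 0.1431, 0.0022], 0.71, [245.0, 145.0]), ([0.759, 0.0126, 0.0039], 0.66, [294.0, 138.0])]
offcut [([0.7434, 0.1438, -0.0004], 0.81, [245.0, 144.0])]
```

```bash
python3 - <<'E'
import cv2,numpy as np
a=cv2.imread("pics/top0.png")[120:310,140:430]; b=cv2.imread("pics/scene0.png")[140:360,200:500]
cv2.imwrite("pics/c1.png",cv2.resize(a,(796,522),interpolation=cv2.INTER_CUBIC))
cv2.imwrite("pics/c2.png",cv2.resize(b,(795,583),interpolation=cv2.INTER_CUBIC))
E
```

```text
(no output)
```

View pics/c1.png

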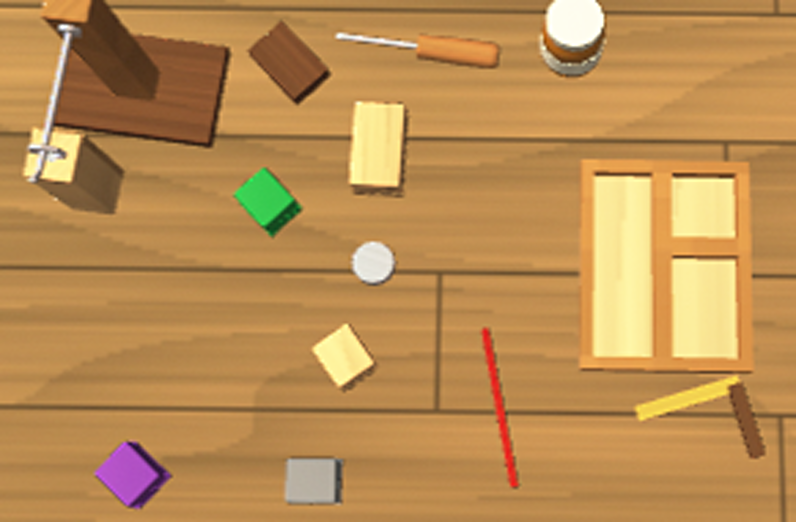

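View pics/c2.png

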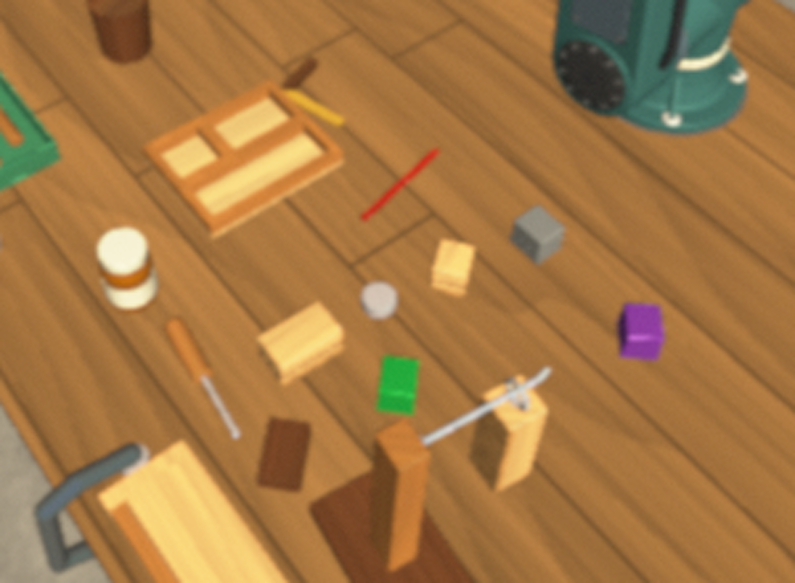

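Top view: pale medium block at full-image pixel (278,173). The small look-alikes are pale-with-cork (265,250), green (237,193), grey (254,295) and purple (188,292). The pale one is the only one with a cork sole and is the real small block. The tote is at (383,217), nearly square to the world axes, and the long block hangs on the peg at (158,176).

```bash
python3 - <<'E'
from h import *
s=cams.snapshot("top"); im=s["pixels"].astype(int); hsv=cv2.cvtColor(s["pixels"],cv2.COLOR_RGB2HSV)
save(s,"small",(240,225,295,275),10)
big=cv2.resize(s["pixels"],None,fx=4,fy=4,interpolation=cv2.INTER_CUBIC)
def rect(c,r,z,fn,name):
    x0,y0=int(c[0]-r),int(c[1]-r); p=big[y0*4:(y0+2*r)*4,x0*4:(x0+2*r)*4].astype(int)
    m=fn(p).astype(np.uint8); n,l,st,ce=cv2.connectedComponentsWithStats(m); i=1+np.argmax(st[1:,4])
    cn=max(cv2.findContours((l==i).astype(np.uint8),0,2)[0],key=cv2.contourArea)
    q=cv2.boxPoints(cv2.minAreaRect(cn))
    W=np.array([ray(s,(u+.5)/4-.5+x0,(v+.5)/4-.5+y0,z)[:2] for u,v in q])
    e=np.roll(W,-1,0)-W
    print(name,"centre",W.mean(0).round(4),"sides",np.linalg.norm(e,axis=1).round(4)[:2],"dirs",np.degrees(np.arctan2(e[:,1],e[:,0])).round(1)[:2])
pale=lambda p:(p[...,2]>135)&(p[...,0]>215)
rect((278,173),28,.042,pale,"medium"); rect((265,250),20,.042,pale,"small")
rect((367,217),16 if 0 else 45,.006,pale,"bay floor")
print("px",big[173*4,278*4],big[250*4,265*4],"wood",big[230*4,300*4],"rim",big[217*4,354*4],"base",big[150*4,205*4])
rect((383,217),45,.024,lambda p:(abs(p[...,0]-big[217*4,354*4,0])<22)&(abs(p[...,1]-int(big[217*4,354*4,1]))<18)&(abs(p[...,2]-int(big[217*4,354*4,2]))<22)|pale(p),"tote")
# peg direction: base right edge and front edge at z=.018, crop px->full
f=lambda u,v,z:ray(s,140+u/2.745,120+v/2.745,z)
a,b,c=f(228,47,.018),f(211,145,.018),f(57,124,.018)
print("base",a,b,c,"yaw",np.degrees(np.arctan2((a-b)[1],(a-b)[0])))
d=f(68,30,.22),f(40,178,.225); print("peg",d,np.degrees(np.arctan2(*(d[0]-d[1])[1::-1])))
E
```

```text
medium centre [0.6545 0.0522] sides [0.0797 0.0454] dirs [ -2.1 -93.8]
small centre [0.4537 0.0763] sides [0.038  0.0436] dirs [ -54.4 -144.2]
bay floor centre [ 0.5468 -0.1835] sides [0.0539 0.173 ] dirs [-89.3 179.5]
px [253 234 146] [254 241 157] wood [130  97  57] rim [221 150  72] base [138  86  49]
tote centre [ 0.5466 -0.2243] sides [0.2005 0.2365] dirs [ -0.5 -90.2]
base [0.75560394 0.2015616  0.018     ] [0.65614959 0.21236672 0.018     ] [0.67525184 0.36251792 0.018     ] yaw -6.200523164675387
peg (array([0.69986097, 0.29142505, 0.22      ]), array([0.57223238, 0.30209602, 0.225     ])) -4.7793589061424155
```

View pics/small.png

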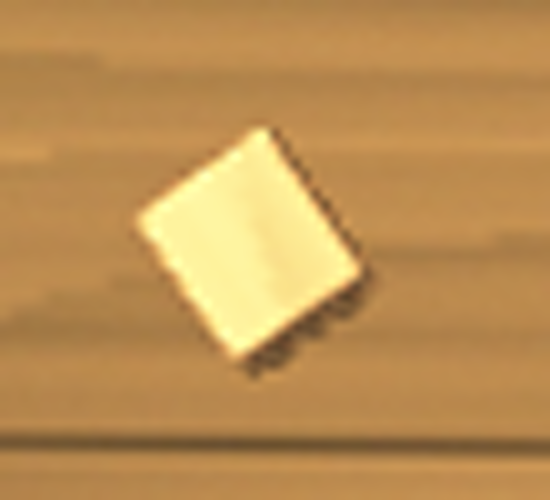

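```bash
cat >> h.py <<'E'
from scipy.spatial.transform import Rotation as Ro
def go(*targets):
    o=robot.get_obs(); R=Ro.from_euler("xyz",o["ee_rot"]).as_matrix(); p=np.array(o["tool_pos"])
    print("t %.2f tcp %s rpy %s w %.4f F %s"%(o["time"],p.round(4),np.degrees(o["ee_rot"]).round(1),o["width"],np.round(o["wrist_force"],1)))
    for x,y,z,yaw in targets:
        d=(np.degrees(o["ee_rot"][2])-yaw+180)%360-180
        print((x,y,z,yaw),"->",(R.T@(np.array([x,y,z])-p)*1e3).round(1),round(d,1))
E
python3 -c "
from h import *
go((.655,.0495,.15,-3),(.655,.0495,.020,-3))"
```

```text
t 1.45 tcp [ 0.129  -0.5347  0.2055] rpy [180.    0.   13.6] w 0.0943 F [ 0.8 -1.  -0.3]
(0.655, 0.0495, 0.15, -3) -> [ 648.4 -444.5   55.4] 16.6
(0.655, 0.0495, 0.02, -3) -> [ 648.4 -444.5  185.4] 16.6
```

Emit:
step_arm([
  [1,648,-444,40,17],
  [1,648,-444,40,17],
  [1,648,-444,40,17],
  [1,648,-444,40,17],
  [1,648,-444,40,17],
  [1,648,-444,40,17],
  [1,648,-444,40,17],
  [1,648,-444,40,17],
  [1,648,-444,40,17],
  [1,648,-444,40,17],
  [1,648,-444,40,17],
  [1,648,-444,40,17],
  [1,648,-444,40,17],
  [1,648,-444,40,17],
  [1,648,-444,40,17],
  [1,648,-444,40,17],
  [1,648,-444,40,17],
])

```text
time: 3.58
tool_pos: [0.6544, 0.0478, 0.1661]
ee_rot: [3.141, -0.001, -0.061]
wrist_force: [-0.6, -0.7, 0.3]
width: 0.094
```

```bash
python3 - <<'E'
from h import *
s=cams.snapshot("wrist"); save(s,"w1")
for l in ["medium_block","tin"]:
  for fn in (models.pinpoint,models.find_in):
    print(l,[(np.round(d["position"],4).tolist(),round(d["p"],2)) for d in fn(s,l)[:3]])
go((.655,.0495,.15,-3),(.655,.0495,.023,-3))
# outline of medium top in the wrist picture
im=s["pixels"].astype(int); m=((im[...,2]>135)&(im[...,0]>215)).astype(np.uint8)
n,l,st,ce=cv2.connectedComponentsWithStats(m)
for i in np.argsort(-st[1:,4])[:2]+1:
    q=cv2.boxPoints(cv2.minAreaRect(max(cv2.findContours((l==i).astype(np.uint8),0,2)[0],key=cv2.contourArea)))
    W=np.array([ray(s,u,v,.042)[:2] for u,v in q]); e=np.roll(W,-1,0)-W
    print(W.mean(0).round(4),np.linalg.norm(e,axis=1).round(4)[:2],np.degrees(np.arctan2(e[:,1],e[:,0])).round(1)[:2])
E
```

```text
medium_block [([0.6538, 0.053, -0.0001], 0.74), ([0.5459, -0.1863, 0.0049], 0.38)]
medium_block [([0.6611, 0.0513, 0.0465], 0.62), ([0.578, -0.2099, 0.0104], 0.24)]
tin [([0.5446, 0.0492, -0.0], 0.61)]
tin [([0.5481, 0.0496, 0.0217], 0.58)]
t 3.83 tcp [0.6547 0.0486 0.1657] rpy [180.   -0.   -3.5] w 0.0941 F [-0.6 -0.1 -0.5]
(0.655, 0.0495, 0.15, -3) -> [ 0.3 -0.9 15.7] -0.5
(0.655, 0.0495, 0.023, -3) -> [  0.2  -0.9 142.7] -0.5
[ 0.7643 -0.1714] [0.0606 0.0608] [ -93.5 -169.5]
[ 0.52   -0.2477] [0.0081 0.0012] [ -93.5 -169.3]
```

View pics/w1.png

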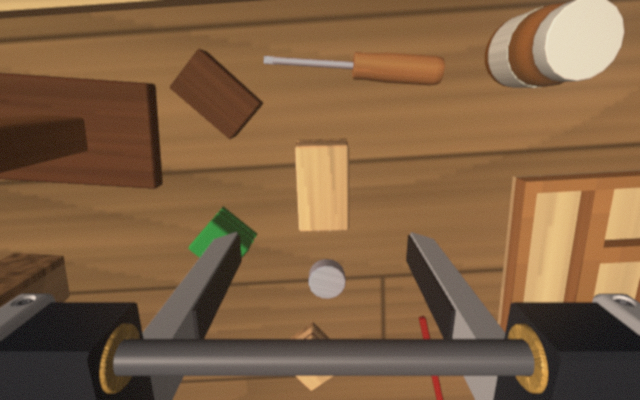

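Emit:
step_arm([
  [1,0,-2,60,-1],
  [1,0,-2,110,-1],
  [1,0,-2,143,-1],
  [1,0,-2,143,-1],
  [1,0,-2,143,-1],
  [-1,0,-2,143,-1],
  [-1,0,-2,143,-1],
  [-1,0,-2,143,-1],
  [-1,0,-2,143,-1],
  [-1,0,-2,143,-1],
  [-1,0,-2,143,-1],
  [-1,0,-2,100,-1],
  [-1,0,-2,50,-1],
  [-1,0,-2,50,-1],
  [-1,0,-2,50,-1],
])

```text
time: 5.7
tool_pos: [0.6544, 0.0511, 0.1144]
ee_rot: [-3.142, 0.001, -0.042]
wrist_force: [-0.4, 0.3, -1.7]
width: 0.0476
```

```bash
python3 - <<'E'
from h import *
go((.505,-.2615,.115,0),(.505,-.2615,.031,0))
s=cams.snapshot("scene")
print([(np.round(d["position"],4).tolist(),round(d["p"],2)) for d in models.pinpoint(s,"medium_block")[:3]])
E
```

```text
t 5.70 tcp [0.6544 0.0511 0.1144] rpy [-1.8e+02  1.0e-01 -2.4e+00] w 0.0476 F [-0.4  0.3 -1.7]
(0.505, -0.2615, 0.115, 0) -> [-136.   318.6   -0.4] -2.4
(0.505, -0.2615, 0.031, 0) -> [-135.9  318.6   83.6] -2.4
[([0.6543, 0.0478, 0.0885], 0.68)]
```

Emit:
step_arm([
  [-1,-136,318,0,-2],
  [-1,-136,318,0,-2],
  [-1,-136,318,0,-2],
  [-1,-136,318,0,-2],
  [-1,-136,318,0,-2],
  [-1,-136,318,0,-2],
  [-1,-136,318,0,-2],
  [-1,-136,318,0,-2],
  [-1,-136,318,40,-2],
  [-1,-136,318,55,-2],
  [-1,-136,318,55,-2],
  [-1,-136,318,55,-2],
])

```text
time: 7.3
tool_pos: [0.5065, -0.261, 0.0617]
ee_rot: [3.14, -0.002, -0.007]
wrist_force: [0.6, -0.0, -0.2]
width: 0.0479
```

```bash
python3 - <<'E'
from h import *
go((.505,-.2615,.0295,0))
s=cams.snapshot("wrist"); a=s
for l in ["medium_bay","long_bay","small_bay","tote","medium_block"]: print(l,[(np.round(d["position"],4).tolist(),round(d["p"],2)) for d in models.pinpoint(s,l)[:2]])
t=cams.snapshot("top"); save(t,"tmp",(340,170,430,260),6)
w=cv2.resize(a["pixels"][:,:,::-1],(640,400)); cv2.imwrite("pics/m1.png",np.hstack([cv2.imread("pics/tmp.png")[:540:,:540],])) 
save(a,"w2")
E
```

```text
t 7.30 tcp [ 0.5065 -0.261   0.0617] rpy [ 1.799e+02 -1.000e-01 -4.000e-01] w 0.0479 F [ 0.6 -0.  -0.2]
(0.505, -0.2615, 0.0295, 0) -> [-1.6  0.5 32.2] -0.4
medium_bay []
long_bay [([0.544, -0.1873, 0.0064], 0.92), ([0.3949, -0.3005, -0.0015], 0.38)]
small_bay [([0.603, -0.2631, 0.0016], 0.88)]
tote [([0.5425, -0.224, -0.0016], 0.89)]
medium_block [([0.5068, -0.2579, 0.041], 0.93)]
```

View pics/w2.png

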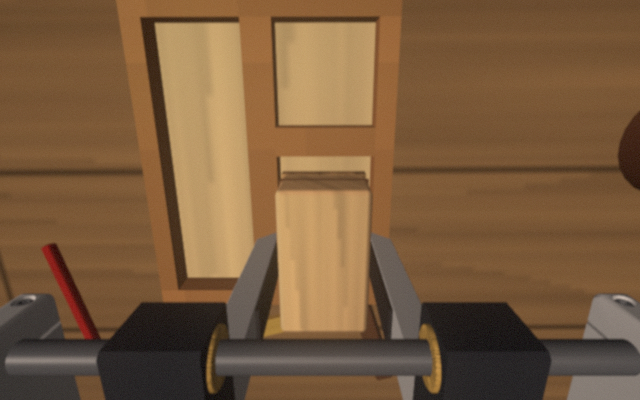

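```bash
python3 - <<'E'
from h import *
s=cams.snapshot("wrist")
for n,(u,v) in dict(s_tl=(273,18),s_tr=(378,18),s_br=(375,126),s_bl=(277,126),m_tl=(279,157),m_tr=(371,157),l_tl=(142,18),l_tr=(239,18)).items(): print(n,ray(s,u,v,.024).round(4))
E
```

```text
s_tl [ 0.6298 -0.2343  0.024 ]
s_tr [ 0.6294 -0.2942  0.024 ]
s_br [ 0.5687 -0.2947  0.024 ]
s_bl [ 0.5691 -0.2338  0.024 ]
m_tl [ 0.5496 -0.2341  0.024 ]
m_tr [ 0.5492 -0.2928  0.024 ]
l_tl [ 0.6304 -0.1595  0.024 ]
l_tr [ 0.6299 -0.2149  0.024 ]
```

Emit:
step_arm([
  [-1,-4,2,0,0],
  [-1,-4,2,14,0],
  [-1,-4,2,24,0],
  [-1,-4,2,28,0],
  [-1,-4,2,30,0],
  [-1,-4,2,32,0],
  [-1,-4,2,32,0],
])

```text
time: 8.57
tool_pos: [0.5017, -0.2631, 0.0288]
ee_rot: [3.141, -0.001, -0.008]
wrist_force: [0.4, -0.9, -0.8]
width: 0.0478
```

```bash
python3 - <<'E'
from h import *
go((.5025,-.2632,.0295,0))
E
```

```text
t 8.57 tcp [ 0.5017 -0.2631  0.0288] rpy [180.   -0.   -0.4] w 0.0478 F [ 0.4 -0.9 -0.8]
(0.5025, -0.2632, 0.0295, 0) -> [ 0.8  0.1 -0.7] -0.4
```

Emit:
step_arm([
  [-1,0,0,1,0],
  [-1,0,0,2,0],
  [-1,0,0,2,0],
])

```text
time: 8.95
tool_pos: [0.5019, -0.2632, 0.0284]
ee_rot: [3.141, -0.001, -0.008]
wrist_force: [-1.8, 1.2, 6.1]
width: 0.0479
```

Emit:
step_arm([
  [0.35,0,0,0,0],
  [0.35,0,0,0,0],
  [0.35,0,0,0,0],
  [0.35,0,0,-60,0],
  [0.35,0,0,-110,0],
  [1,-48,-339,-110,-36],
  [1,-48,-339,-110,-36],
  [1,-48,-339,-110,-36],
  [1,-48,-339,-110,-36],
  [1,-48,-339,-110,-36],
  [1,-48,-339,-110,-36],
  [1,-48,-339,-110,-36],
  [1,-48,-339,-110,-36],
])

```text
time: 10.58
tool_pos: [0.4562, 0.0757, 0.1363]
ee_rot: [3.141, 0.001, 0.62]
wrist_force: [-0.4, -0.0, -0.7]
width: 0.094
```

```bash
python3 - <<'E'
from h import *
s=cams.snapshot("wrist")
print([(np.round(d["position"],4).tolist(),round(d["p"],2)) for d in models.pinpoint(s,"small_block")[:4]])
t=cams.snapshot("top")
for l in ["medium_block","small_block"]: print([(np.round(d["position"],4).tolist(),round(d["p"],2)) for d in models.pinpoint(t,l)[:4]])
go((.4535,.076,.023,36))
save(s,"w3")
E
```

```text
[([0.3391, 0.0967, -0.0021], 0.92), ([0.4526, 0.0727, -0.001], 0.85)]
[([0.5033, -0.2655, 0.0093], 0.85), ([0.4552, 0.0721, -0.0001], 0.33)]
[([0.3397, 0.095, 0.0011], 0.7), ([0.4542, 0.07, 0.0015], 0.65), ([0.5992, 0.1538, 0.0008], 0.63), ([0.3448, 0.2649, 0.0006], 0.59)]
t 10.82 tcp [0.4563 0.0753 0.1364] rpy [180.    0.   35.5] w 0.0937 F [ 0.4 -0.7 -0.6]
(0.4535, 0.076, 0.023, 36) -> [ -1.9  -2.2 113.4] -0.5
```

View pics/w3.png

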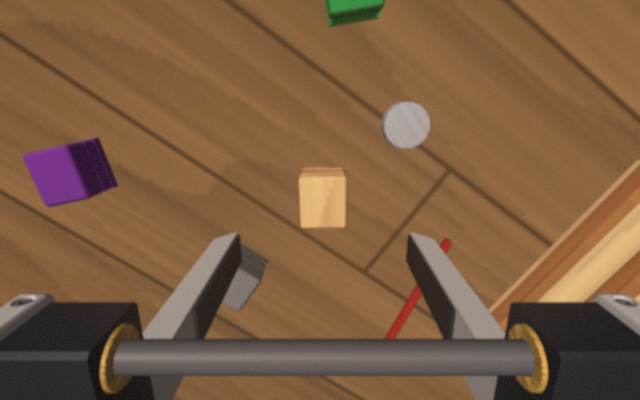

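Emit:
step_arm([
  [1,-3,-1,50,0],
  [1,-3,-1,95,0],
  [1,-3,-1,113,0],
  [1,-3,-1,113,0],
  [1,-3,-1,113,0],
  [-1,-3,-1,113,0],
  [-1,-3,-1,113,0],
  [-1,-3,-1,113,0],
  [-1,-3,-1,113,0],
  [-1,-3,-1,113,0],
  [-1,-3,-1,113,0],
  [-1,-3,-1,113,0],
  [-1,-3,-1,60,0],
  [-1,-3,-1,10,0],
  [-1,-3,-1,10,0],
])

```text
time: 12.7
tool_pos: [0.4562, 0.0757, 0.1313]
ee_rot: [3.136, -0.008, 0.621]
wrist_force: [1.1, -0.7, -0.4]
width: 0.0398
```

```bash
python3 - <<'E'
from h import *
go((.600,-.263,.125,0),(.600,-.263,.0295,0))
E
```

```text
t 12.70 tcp [0.4562 0.0757 0.1313] rpy [179.7  -0.5  35.6] w 0.0398 F [ 1.1 -0.7 -0.4]
(0.6, -0.263, 0.125, 0) -> [-80.1 359.1   7.6] 35.6
(0.6, -0.263, 0.0295, 0) -> [-80.9 358.5 103.1] 35.6
```

Emit:
step_arm([
  [-1,-80,359,0,36],
  [-1,-80,359,0,36],
  [-1,-80,359,0,36],
  [-1,-80,359,0,36],
  [-1,-80,359,0,36],
  [-1,-80,359,0,36],
  [-1,-80,359,0,36],
  [-1,-80,359,0,36],
  [-1,-80,359,40,36],
  [-1,-80,359,70,36],
  [-1,-80,359,70,36],
  [-1,-80,359,70,36],
])

```text
time: 14.2
tool_pos: [0.5974, -0.2624, 0.0581]
ee_rot: [3.141, -0.002, -0.006]
wrist_force: [1.5, -0.2, 0.4]
width: 0.0402
```

```bash
python3 - <<'E'
from h import *
go((.600,-.263,.0295,0))
s=cams.snapshot("scene"); print([(np.round(d["position"],4).tolist(),round(d["p"],2)) for d in models.pinpoint(s,"small_block")[:5]])
s=cams.snapshot("wrist"); print([(np.round(d["position"],4).tolist(),round(d["p"],2)) for d in models.pinpoint(s,"small_block")[:2]])
E
```

```text
t 14.20 tcp [ 0.5974 -0.2624  0.0581] rpy [ 1.799e+02 -1.000e-01 -4.000e-01] w 0.0402 F [ 1.5 -0.2  0.4]
(0.6, -0.263, 0.0295, 0) -> [ 2.6  0.6 28.6] -0.4
[([0.6028, 0.1516, 0.0021], 0.84), ([0.5932, -0.2601, 0.0366], 0.7), ([0.3416, 0.26, -0.0015], 0.56), ([0.3414, 0.0998, 0.0032], 0.5)]
[([0.5421, -0.1857, 0.005], 0.72), ([0.5983, -0.2627, 0.0354], 0.61)]
```

Emit:
step_arm([
  [-1,2,1,0,0],
  [-1,2,1,14,0],
  [-1,2,1,24,0],
  [-1,2,1,27,0],
  [-1,2,1,29,0],
  [-1,2,1,30,0],
  [-1,2,1,30,0],
])

```text
time: 15.28
tool_pos: [0.598, -0.2638, 0.0292]
ee_rot: [-3.141, 0.001, -0.008]
wrist_force: [-6.6, 3.2, 12.3]
width: 0.0395
```

Emit:
step_arm([
  [-1,2,0,-1,0],
  [0.3,2,0,-1,0],
  [0.3,2,0,-1,0],
  [0.3,2,0,-1,0],
  [0.3,2,0,-60,0],
  [0.3,2,0,-120,0],
  [0.3,2,0,-120,0],
])

```text
time: 16.15
tool_pos: [0.6042, -0.2659, 0.1543]
ee_rot: [3.135, -0.012, -0.007]
wrist_force: [-0.5, 0.1, -0.3]
width: 0.0613
```

```bash
python3 - <<'E'
from h import *
s=cams.snapshot("top")
for l in ["small_block","medium_block"]: print([(np.round(d["position"],4).tolist(),round(d["p"],2)) for d in models.pinpoint(s,l)[:5]])
w=cams.snapshot("wrist"); save(w,"w4")
for l in ["long_eye","long_block","peg_seat"]: print([(np.round(d["position"],4).tolist(),round(d["p"],2)) for d in models.pinpoint(s,l)[:2]])
R=7
go((.480,.3,.25,-6.5),(.5,.31,.25,-6.5))
E
```

```text
[([0.3384, 0.0968, 0.0021], 0.75), ([0.3429, 0.2645, -0.0054], 0.73), ([0.6029, 0.1525, -0.0026], 0.6), ([0.5994, -0.2654, 0.0075], 0.59)]
[]
[([0.5953, 0.2982, 0.2121], 0.69)]
[([0.5984, 0.3016, 0.1345], 0.71)]
[([0.5957, 0.2947, 0.2224], 0.83), ([0.7627, 0.0126, 0.0008], 0.4)]
t 16.50 tcp [ 0.5998 -0.2636  0.1439] rpy [-179.9    0.2   -0.4] w 0.0611 F [-1.1 -0.2 -0.1]
(0.48, 0.3, 0.25, -6.5) -> [-124.5 -562.9 -104.5] 6.1
(0.5, 0.31, 0.25, -6.5) -> [-104.6 -573.  -104.5] 6.1
```

View pics/w4.png

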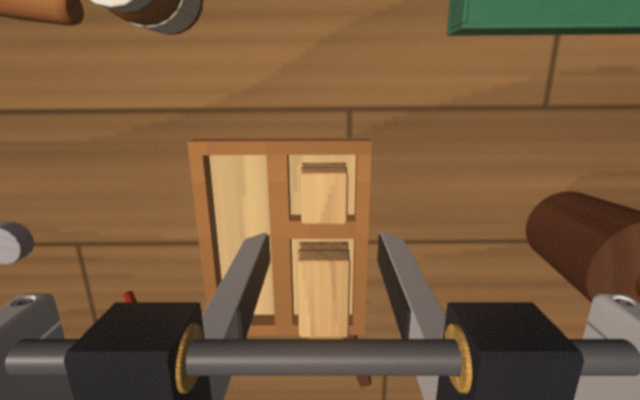

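Emit:
step_arm([
  [1,0,0,-80,0],
  [1,0,-60,-146,0],
  [1,-4,-563,-146,6],
  [1,-4,-563,-146,6],
  [1,-4,-563,-146,6],
  [1,-4,-563,-146,6],
  [1,-4,-563,-146,6],
  [1,-4,-563,-146,6],
  [1,-4,-563,-146,6],
  [1,-4,-563,-146,6],
  [1,-4,-563,-146,6],
  [1,-4,-563,-146,6],
  [1,-4,-563,-146,6],
  [1,-4,-563,-146,6],
  [1,-4,-563,-146,6],
])

```text
time: 18.38
tool_pos: [0.6014, 0.2975, 0.2928]
ee_rot: [3.142, -0.0, -0.114]
wrist_force: [-0.5, 0.3, 1.2]
width: 0.0939
```

```bash
python3 - <<'E'
from h import *
w=cams.snapshot("wrist"); save(w,"w5")
for l in ["long_eye","long_block","peg_seat","stand"]: print(l,[(np.round(d["position"],4).tolist(),round(d["p"],2)) for d in models.pinpoint(w,l)[:2]])
go((.597,.300,.161,-6.5))
E
```

```text
long_eye [([0.5985, 0.3023, 0.2098], 0.8)]
long_block [([0.5953, 0.2992, 0.1319], 0.82)]
peg_seat [([0.6014, 0.2982, 0.2214], 0.64)]
stand []
t 18.62 tcp [0.6011 0.2986 0.2926] rpy [180.   -0.   -6.5] w 0.0935 F [0.9 0.9 0. ]
(0.597, 0.3, 0.161, -6.5) -> [ -4.2  -1.  131.6] 0.0
```

View pics/w5.png

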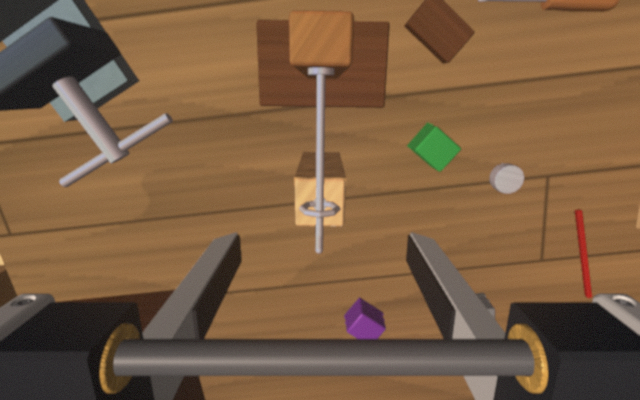

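Emit:
step_arm([
  [1,-4,-2,0,0],
  [1,-4,-2,45,0],
  [1,-4,-2,90,0],
  [1,-4,-2,125,0],
  [1,-4,-2,131,0],
  [1,-4,-2,131,0],
  [-1,-4,-2,131,0],
  [-1,-4,-2,131,0],
  [-1,-4,-2,131,0],
  [-1,-4,-2,131,0],
  [-1,-4,-2,131,0],
  [-1,-4,-2,131,0],
  [-1,-4,-2,131,0],
])

```text
time: 20.25
tool_pos: [0.5973, 0.3013, 0.1613]
ee_rot: [3.141, 0.0, -0.112]
wrist_force: [-0.0, -0.2, -0.2]
width: 0.0419
```

```bash
python3 - <<'E'
from h import *
go((.597,.300,.161,-6.5))
s=cams.snapshot("scene")
for l in ["long_eye","long_block"]: print(l,[(np.round(d["position"],4).tolist(),round(d["p"],2)) for d in models.pinpoint(s,l)[:1]])
E
```

```text
t 20.25 tcp [0.5973 0.3013 0.1613] rpy [180.    0.   -6.4] w 0.0419 F [-0.  -0.2 -0.2]
(0.597, 0.3, 0.161, -6.5) -> [-0.1  1.4  0.3] 0.1
long_eye [([0.5945, 0.2979, 0.2109], 0.55)]
long_block [([0.5957, 0.3028, 0.1328], 0.65)]
```

Emit:
step_arm([
  [-1,0,0,-6,0],
  [-1,0,0,-12,0],
  [-1,0,0,-12,0],
  [-1,0,0,-12,0],
])

```text
time: 20.9
tool_pos: [0.5973, 0.3013, 0.1734]
ee_rot: [3.141, 0.0, -0.112]
wrist_force: [-0.5, 0.3, -1.4]
width: 0.0421
```

```bash
python3 - <<'E'
from h import *
go((.597,.300,.173,-6.5))
s=cams.snapshot("scene")
for l in ["long_eye","long_block"]: print(l,[(np.round(d["position"],4).tolist(),round(d["p"],2)) for d in models.pinpoint(s,l)[:1]])
E
```

```text
t 20.90 tcp [0.5973 0.3013 0.1734] rpy [180.    0.   -6.4] w 0.0421 F [-0.5  0.3 -1.4]
(0.597, 0.3, 0.173, -6.5) -> [-0.1  1.3  0.4] 0.1
long_eye [([0.5955, 0.3013, 0.2234], 0.79)]
long_block [([0.5982, 0.2991, 0.147], 0.69)]
```

Emit:
step_arm([
  [-1,-10,0,0,0],
  [-1,-20,0,0,0],
  [-1,-32,0,0,0],
  [-1,-44,0,0,0],
  [-1,-56,0,0,0],
  [-1,-70,0,0,0],
  [-1,-80,0,0,0],
  [-1,-80,0,0,0],
  [-1,-80,0,0,0],
])

```text
time: 22.18
tool_pos: [0.518, 0.3103, 0.1735]
ee_rot: [3.142, -0.001, -0.112]
wrist_force: [-0.4, 0.0, -1.8]
width: 0.0417
```

```bash
python3 - <<'E'
from h import *
go((.52,.200,.173,0),(.53,.21,.105,0))
s=cams.snapshot("scene")
for l in ["long_eye","long_block"]: print(l,[(np.round(d["position"],4).tolist(),round(d["p"],2)) for d in models.pinpoint(s,l)[:1]])
E
```

```text
t 22.18 tcp [0.518  0.3103 0.1735] rpy [180.   -0.   -6.4] w 0.0417 F [-0.4  0.  -1.8]
(0.52, 0.2, 0.173, 0) -> [ 14.3 109.4   0.5] -6.4
(0.53, 0.21, 0.105, 0) -> [23.1 98.3 68.5] -6.4
long_eye [([0.5175, 0.312, 0.225], 0.86)]
long_block [([0.5186, 0.3129, 0.1458], 0.6)]
```

Emit:
step_arm([
  [-1,0,20,0,0],
  [-1,10,60,0,-3],
  [-1,30,113,0,-6],
  [-1,30,113,0,-6],
  [-1,30,113,40,-6],
  [-1,30,113,65,-6],
  [-1,30,113,76,-6],
  [-1,30,113,79,-6],
  [-1,30,113,79,-6],
  [-1,30,113,79,-6],
])

```text
time: 23.58
tool_pos: [0.5358, 0.195, 0.0959]
ee_rot: [-3.141, -0.002, -0.007]
wrist_force: [0.1, 0.6, -1.5]
width: 0.0423
```

```bash
python3 - <<'E'
from h import *
go((.535,.195,.0915,0))
s=cams.snapshot("scene")
for l in ["long_eye","long_block"]: print(l,[(np.round(d["position"],4).tolist(),round(d["p"],2)) for d in models.pinpoint(s,l)[:1]])
E
```

```text
t 23.57 tcp [0.5358 0.195  0.0959] rpy [-1.8e+02 -1.0e-01 -4.0e-01] w 0.0423 F [ 0.1  0.6 -1.5]
(0.535, 0.195, 0.0915, 0) -> [-0.8 -0.   4.4] -0.4
long_eye [([0.5331, 0.1934, 0.1463], 0.98)]
long_block [([0.5357, 0.1957, 0.0677], 0.75)]
```

Emit:
step_arm([
  [-1,0,0,3,0],
  [-1,0,0,5,0],
  [-1,0,0,6,0],
  [-1,0,0,6,0],
])

```text
time: 24.22
tool_pos: [0.5357, 0.1948, 0.0916]
ee_rot: [-3.141, -0.003, -0.008]
wrist_force: [-2.3, -0.3, 9.4]
width: 0.0418
```

Emit:
step_arm([
  [-1,-4,0,1,0],
  [-1,-8,0,1,0],
  [-1,-13,0,1,0],
  [-1,-18,0,0,0],
  [-1,-23,0,0,0],
])

```text
time: 24.85
tool_pos: [0.515, 0.1953, 0.0918]
ee_rot: [-3.14, -0.009, -0.008]
wrist_force: [-0.4, 0.5, 6.9]
width: 0.042
```

```bash
python3 - <<'E'
from h import *
go((.535,.195,.0915,0))
s=cams.snapshot("scene")
e,b=[models.pinpoint(s,l)[0]["position"] for l in ["long_eye","long_block"]]; print(np.round(e,4),np.round(b,4))
E
```

```text
t 24.85 tcp [0.515  0.1953 0.0918] rpy [-179.9   -0.5   -0.4] w 0.0420 F [-0.4  0.5  6.9]
(0.535, 0.195, 0.0915, 0) -> [20.   0.2  0.5] -0.4
[0.5112 0.1916 0.1418] [0.5138 0.1959 0.0646]
```

```bash
python3 - <<'E'
from h import *
s=cams.snapshot("top")
print([(np.round(d["position"],4).tolist(),round(d["p"],2)) for d in models.pinpoint(s,"glue_jar")[:2]])
go((.61,-.085,.16,90))
E
```

```text
[([0.7613, -0.1359, 0.0031], 0.6)]
t 25.10 tcp [0.5144 0.1954 0.0918] rpy [-179.9   -0.4   -0.4] w 0.0420 F [1.1 0.7 8.4]
(0.61, -0.085, 0.16, 90) -> [ 98.2 279.6 -68. ] -90.4
```

Emit:
step_arm([
  [-1,0,0,-40,0],
  [-1,0,0,-70,0],
  [-1,98,279,-70,-90],
  [-1,98,279,-70,-90],
  [-1,98,279,-70,-90],
  [-1,98,279,-70,-90],
  [-1,98,279,-70,-90],
  [-1,98,279,-70,-90],
  [-1,98,279,-70,-90],
  [-1,98,279,-70,-90],
  [-1,98,279,-70,-90],
  [-1,98,279,-70,-90],
  [-1,98,279,-70,-90],
  [-1,98,279,-70,-90],
])

```text
time: 26.85
tool_pos: [0.6077, -0.0848, 0.1583]
ee_rot: [-3.141, -0.0, 1.562]
wrist_force: [0.7, -0.8, -1.6]
width: 0.0419
```

```bash
python3 - <<'E'
from h import *
s=cams.snapshot("scene")
e,b=[models.pinpoint(s,l)[0]["position"] for l in ["long_eye","long_block"]]; print(np.round(e,4),np.round(b,4))
go((.61,-.09,.0995,90),(.61,-.177,.0995,90))
E
```

```text
[ 0.6033 -0.0846  0.2075] [ 0.6078 -0.0826  0.1288]
t 27.00 tcp [ 0.6078 -0.0849  0.1585] rpy [-180.     0.    89.5] w 0.0415 F [-0.5 -0.1 -2. ]
(0.61, -0.09, 0.0995, 90) -> [-5.1  2.2 59. ] -0.5
(0.61, -0.177, 0.0995, 90) -> [-92.1   2.9  59. ] -0.5
```

Emit:
step_arm([
  [-1,0,0,30,0],
  [-1,0,0,55,0],
  [-1,0,0,59,0],
  [-1,-10,0,59,0],
  [-1,-20,0,59,0],
  [-1,-30,0,59,0],
  [-1,-37,0,59,0],
  [-1,-43,0,59,0],
  [-1,-49,0,59,0],
  [-1,-55,0,59,0],
])

```text
time: 28.25
tool_pos: [0.6077, -0.1374, 0.1005]
ee_rot: [3.141, -0.005, 1.565]
wrist_force: [-1.2, 5.9, 2.4]
width: 0.042
```

```bash
python3 - <<'E'
from h import *
s=cams.snapshot("scene")
e,b=[models.pinpoint(s,l)[0]["position"] for l in ["long_eye","long_block"]]; print(np.round(e,4),np.round(b,4))
go((.61,-.177,.0995,90))
E
```

```text
[ 0.604  -0.1375  0.15  ] [ 0.6085 -0.1298  0.076 ]
t 28.40 tcp [ 0.6077 -0.1381  0.1004] rpy [180.   -0.2  89.6] w 0.0417 F [-0.7  4.8  2.4]
(0.61, -0.177, 0.0995, 90) -> [-38.9   2.6   0.8] -0.4
```

Force about 6 N and the block is starting to turn in the pads. I'll keep going.

Emit:
step_arm([
  [-1,-8,0,0,0],
  [-1,-16,0,0,0],
  [-1,-24,0,0,0],
  [-1,-32,0,0,0],
  [-1,-40,0,0,0],
  [-1,-40,0,0,0],
])

```text
time: 29.15
tool_pos: [0.6069, -0.1783, 0.0984]
ee_rot: [-3.14, -0.004, 1.564]
wrist_force: [0.5, 4.9, -2.7]
width: 0.0417
```

```bash
python3 - <<'E'
from h import *
s=cams.snapshot("scene")
e,b=[models.pinpoint(s,l)[0]["position"] for l in ["long_eye","long_block"]]; print(np.round(e,4),np.round(b,4)); d=np.array(e)-b; print(np.degrees(np.arctan2(-d[1],d[2])))
go((.61,-.02,.16,90))
E
```

```text
[ 0.6043 -0.1797  0.1489] [ 0.6089 -0.1478  0.0789]
24.499432118175328
t 29.30 tcp [ 0.6069 -0.1784  0.0987] rpy [-179.9   -0.2   89.6] w 0.0417 F [ 0.4  5.  -1.9]
(0.61, -0.02, 0.16, 90) -> [158.6   2.  -60.8] -0.4
```

Emit:
step_arm([
  [-1,-6,0,0,0],
  [-1,-12,0,0,0],
  [-1,-12,0,-30,0],
  [-1,0,2,-60,0],
  [-1,60,2,-60,0],
  [-1,120,2,-60,0],
  [-1,178,2,-50,0],
  [-1,178,2,-30,0],
  [-1,178,2,0,0],
  [-1,178,2,5,0],
  [-1,178,2,5,0],
])

```text
time: 30.68
tool_pos: [0.6107, -0.0028, 0.0947]
ee_rot: [3.141, 0.001, 1.563]
wrist_force: [-0.9, -0.1, -1.5]
width: 0.0424
```

```bash
python3 - <<'E'
from h import *
s=cams.snapshot("scene")
e,b=[models.pinpoint(s,l)[0]["position"] for l in ["long_eye","long_block"]]; print(np.round(e,4),np.round(b,4)); d=np.array(e)-b; print(np.degrees(np.arctan2(-d[1],d[2])))
go((.61,-.00,.0847,90))
E
```

```text
[ 0.6088 -0.0038  0.147 ] [0.6126 0.036  0.0764]
29.411668092894093
t 30.82 tcp [ 0.6116 -0.0026  0.0963] rpy [1.798e+02 1.000e-01 8.950e+01] w 0.0420 F [-0.3 -1.2 -2.6]
(0.61, -0.0, 0.0847, 90) -> [ 2.6 -1.7 11.6] -0.5
```

Emit:
step_arm([
  [-1,0,0,8,0],
  [-1,0,0,12,0],
  [-1,-4,0,14,0],
  [-1,-9,0,16,0],
  [-1,-13,0,18,0],
  [-1,-18,0,21,0],
  [-1,-22,0,23,0],
  [-1,-26,0,26,0],
])

```text
time: 31.82
tool_pos: [0.6108, -0.0283, 0.0694]
ee_rot: [3.14, 0.0, 1.563]
wrist_force: [-1.5, -1.1, 4.8]
width: 0.042
```

```bash
python3 - <<'E'
from h import *
s=cams.snapshot("scene")
e,b=[models.pinpoint(s,l)[0]["position"] for l in ["long_eye","long_block"]]; print(np.round(e,4),np.round(b,4)); d=np.array(e)-b; print(np.degrees(np.arctan2(-d[1],d[2])))
go((.61,-.00,.0847,90))
E
```

```text
[ 0.6082 -0.0361  0.1198] [0.6112 0.0209 0.0612]
44.20702946376413
t 31.98 tcp [ 0.6107 -0.0289  0.069 ] rpy [1.799e+02 1.000e-01 8.950e+01] w 0.0421 F [-0.9 -1.2  4.8]
(0.61, -0.0, 0.0847, 90) -> [ 28.8  -0.9 -15.7] -0.5
```

Emit:
step_arm([
  [-1,-5,0,3,0],
  [-1,-10,0,7,0],
  [-1,-16,0,12,0],
  [-1,-22,0,18,0],
  [-1,-27,0,25,0],
  [-1,-32,0,33,0],
  [-1,-36,0,40,0],
  [-1,-40,0,47,0],
  [-1,-42,0,51,0],
])

```text
time: 33.1
tool_pos: [0.61, -0.0709, 0.0172]
ee_rot: [3.141, 0.001, 1.563]
wrist_force: [-0.1, -4.4, 4.7]
width: 0.0415
```

```bash
python3 - <<'E'
from h import *
s=cams.snapshot("scene")
e,b=[models.pinpoint(s,l)[0]["position"] for l in ["long_eye","long_block"]]; print(np.round(e,4),np.round(b,4)); d=np.array(e)-b; print(np.degrees(np.arctan2(-d[1],d[2])))
go((.61,-.00,.0847,90))
E
```

```text
[ 0.6066 -0.0799  0.0617] [ 0.6102 -0.0089  0.0396]
72.71032679381453
t 33.25 tcp [ 0.6098 -0.0701  0.017 ] rpy [-180.     0.    89.5] w 0.0419 F [ 0.5 -2.   0.9]
(0.61, -0.0, 0.0847, 90) -> [ 70.1  -0.3 -67.7] -0.5
```

Emit:
step_arm([
  [-1,-2,0,5,0],
  [-1,-4,0,9,0],
  [-1,-5,0,12,0],
  [-1,-5,0,14,0],
  [-1,-5,0,14,0],
])

```text
time: 33.88
tool_pos: [0.6098, -0.0751, 0.0032]
ee_rot: [-3.141, 0.0, 1.563]
wrist_force: [0.2, -3.8, 2.7]
width: 0.0421
```

```bash
python3 - <<'E'
from h import *
s=cams.snapshot("scene"); save(s,"s3",(250,200,420,310),4.5)
e,b=[models.pinpoint(s,l)[0]["position"] for l in ["long_eye","long_block"]]; print(np.round(e,4),np.round(b,4)); d=np.array(e)-b; print(np.degrees(np.arctan2(-d[1],d[2])))
go((.61,-.00,.0847,90))
E
```

```text
[ 0.6083 -0.088   0.0471] [ 0.611  -0.0096  0.0315]
78.74629496574434
t 34.02 tcp [ 0.6098 -0.0748  0.0032] rpy [-180.    -0.    89.6] w 0.0417 F [ 0.4 -3.5  3.6]
(0.61, -0.0, 0.0847, 90) -> [ 74.8  -0.4 -81.5] -0.4
```

View pics/s3.png

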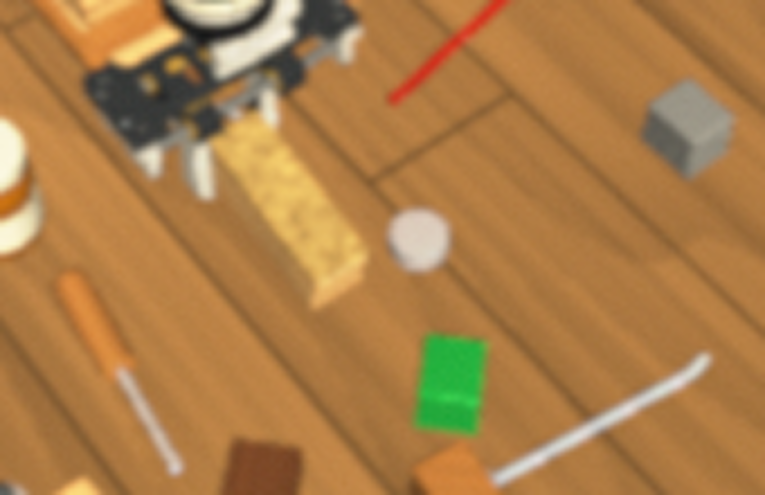

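```bash
python3 - <<'E'
from h import *
s=cams.snapshot("top"); f=lambda u,v,z:ray(s,140+u/2.745,120+v/2.745,z)[:2].round(4)
print("blade",f(637,412,.014),f(738,378,.014),"stock",f(757,457,.014),"pencil",f(486,328,.008),f(516,488,.008))
print("offcut",[f(*p,.022) for p in((250,53),(280,21),(329,72),(297,102))]," green",[f(*p,.042) for p in((233,195),(266,168),(298,203),(270,230))])
print("base side",f(228,47,.018),f(211,145,.018))
for l in ["long_eye","long_block"]: print(l,[(np.round(d["position"],4).tolist(),round(d["p"],2)) for d in models.pinpoint(s,l)[:1]])
w=cams.snapshot("wrist")
for l in ["long_eye","long_block","long_mid"]: print(l,[(np.round(d["position"],4).tolist(),round(d["p"],2)) for d in models.pinpoint(w,l)[:1]])
save(w,"w6")
E
```

```text
blade [ 0.4061 -0.197 ] [ 0.4388 -0.2915] stock [ 0.3663 -0.3074] pencil [ 0.4835 -0.0555] [ 0.3357 -0.0855]
offcut [array([0.7484, 0.1789]), array([0.7817, 0.1512]), array([0.73 , 0.101]), array([0.6992, 0.1308])]  green [array([0.6015, 0.1835]), array([0.6281, 0.1538]), array([0.5946, 0.1221]), array([0.5685, 0.1471])]
base side [0.7556 0.2016] [0.6561 0.2124]
long_eye [([0.5966, 0.3013, 0.2199], 0.68)]
long_block [([0.6123, -0.0112, 0.0317], 0.86)]
long_eye [([0.611, -0.089, 0.0437], 0.86)]
long_block [([0.6082, -0.0111, 0.0313], 0.65)]
long_mid [([0.6126, -0.0208, 0.0383], 0.78)]
```

View pics/w6.png

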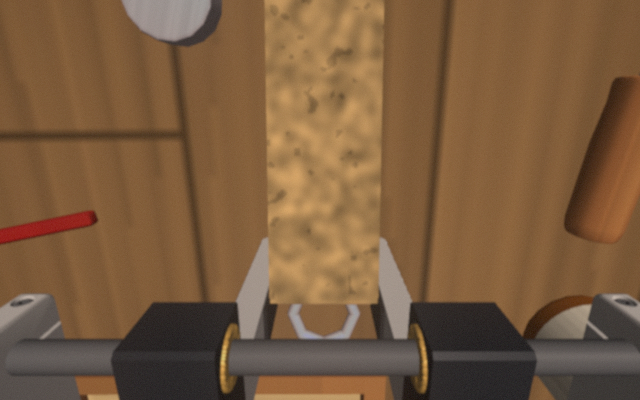

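Emit:
step_arm([
  [-1,0,0,-25,0],
  [-1,0,0,-45,0],
  [-1,-30,-20,-45,0],
  [-1,-70,-50,-45,0],
  [-1,-96,-50,-45,0],
  [-1,-96,-50,-45,0],
  [-1,-96,-50,-30,0],
  [-1,-96,-50,-15,0],
  [-1,-96,-50,-9,0],
  [-1,-96,-50,-8,0],
  [-1,-96,-50,-8,0],
])

```text
time: 35.75
tool_pos: [0.5595, -0.1704, 0.0116]
ee_rot: [3.141, 0.0, 1.564]
wrist_force: [0.3, -0.4, -0.8]
width: 0.0419
```

```bash
python3 - <<'E'
from h import *
s=cams.snapshot("scene")
for l in ["long_eye","long_block"]: print(l,[(np.round(d["position"],4).tolist(),round(d["p"],2)) for d in models.pinpoint(s,l)[:1]])
go((.56,-.171,.0095,90))
E
```

```text
long_eye [([0.5569, -0.184, 0.0555], 0.7)]
long_block [([0.5579, -0.1065, 0.0416], 0.7)]
t 35.90 tcp [ 0.5597 -0.1707  0.0122] rpy [179.9   0.   89.6] w 0.0421 F [ 0.7 -0.7 -1.7]
(0.56, -0.171, 0.0095, 90) -> [-0.2  0.3  2.7] -0.4
```

Emit:
step_arm([
  [-1,0,0,2,0],
  [-1,0,0,3,0],
  [-1,0,0,3,0],
])

```text
time: 36.28
tool_pos: [0.5593, -0.1707, 0.0088]
ee_rot: [3.141, 0.0, 1.563]
wrist_force: [-0.5, -0.7, 0.3]
width: 0.0417
```

Emit:
step_arm([
  [-0.06,0,0,0,0],
  [-0.02,0,0,0,0],
  [0.4,0,0,0,0],
  [0.4,0,0,0,0],
  [0.4,0,0,-50,0],
  [0.4,0,0,-80,0],
  [0.4,52,0,-80,0],
  [0.4,52,0,-80,0],
])

```text
time: 37.28
tool_pos: [0.5598, -0.1161, 0.0892]
ee_rot: [3.14, -0.001, 1.567]
wrist_force: [-0.1, 0.3, 0.8]
width: 0.0657
```

```bash
python3 - <<'E'
from h import *
s=cams.snapshot("scene"); t=cams.snapshot("wrist")
for c in (s,t):
  for l in ["long_eye","long_block","long_mid"]: print(l,[(np.round(d["position"],4).tolist(),round(d["p"],2)) for d in models.pinpoint(c,l)[:1]])
go((.56,-.117,.025,90))
save(t,"w7")
E
```

```text
long_eye [([0.5583, -0.1819, 0.0551], 0.82)]
long_block [([0.5613, -0.1032, 0.0351], 0.79)]
long_mid [([0.5604, -0.1199, 0.0393], 0.67)]
long_eye [([0.5607, -0.1789, 0.0529], 0.69)]
long_block [([0.5555, -0.1093, 0.0383], 0.79)]
long_mid []
t 37.67 tcp [ 0.5594 -0.1194  0.0881] rpy [-180.     0.    89.5] w 0.0659 F [-0.3 -1.  -1.2]
(0.56, -0.117, 0.025, 90) -> [ 2.4  0.6 63.1] -0.5
```

View pics/w7.png

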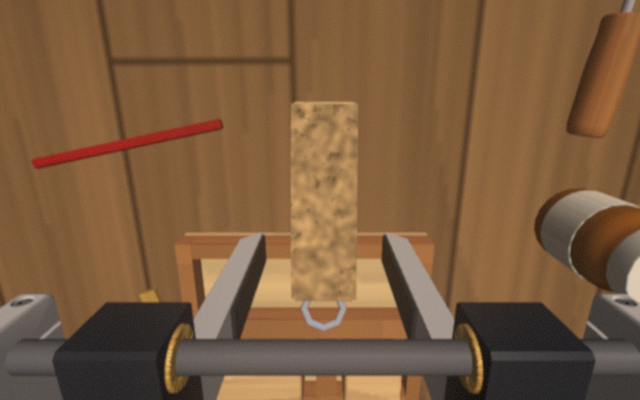

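Emit:
step_arm([
  [0.4,6,0,30,0],
  [0.4,6,0,55,0],
  [0.4,6,0,62,0],
  [0.4,6,0,62,0],
  [-1,6,0,62,0],
  [-1,6,0,62,0],
  [-1,6,0,62,0],
  [-1,6,0,62,0],
  [-1,6,0,62,0],
  [-1,6,0,40,0],
  [-1,6,0,20,0],
  [-1,30,25,20,0],
  [-1,64,50,20,0],
  [-1,64,50,20,0],
  [-1,64,50,20,0],
])

```text
time: 39.55
tool_pos: [0.6091, -0.055, 0.0672]
ee_rot: [-3.139, 0.0, 1.564]
wrist_force: [-0.3, 0.2, -2.0]
width: 0.0419
```

```bash
python3 - <<'E'
from h import *
s=cams.snapshot("scene"); t=cams.snapshot("wrist")
for c in (s,t):
  for l in ["long_eye","long_block"]: print(l,[(np.round(d["position"],4).tolist(),round(d["p"],2)) for d in models.pinpoint(c,l)[:1]])
go((.61,-.055,.008,90))
E
```

```text
long_eye [([0.607, -0.1233, 0.0934], 0.79)]
long_block [([0.6086, -0.0508, 0.0729], 0.58)]
long_eye [([0.607, -0.1244, 0.0941], 0.86)]
long_block [([0.5447, 0.0487, 0.0008], 0.19)]
t 39.85 tcp [ 0.6097 -0.0556  0.0685] rpy [-180.     0.    89.5] w 0.0419 F [-0.3 -0.2 -2.2]
(0.61, -0.055, 0.008, 90) -> [ 0.6  0.3 60.5] -0.5
```

Emit:
step_arm([
  [-1,0,0,20,0],
  [-1,0,0,32,0],
  [-1,0,0,37,0],
  [-1,0,0,41,0],
  [-1,0,0,45,0],
  [-1,0,0,49,0],
  [-1,0,0,53,0],
  [-1,0,0,55,0],
  [-1,0,0,55,0],
])

```text
time: 40.98
tool_pos: [0.6121, -0.0574, 0.0169]
ee_rot: [3.136, 0.004, 1.563]
wrist_force: [-0.7, -4.9, 4.8]
width: 0.0414
```

```bash
python3 - <<'E'
from h import *
s=cams.snapshot("scene"); t=cams.snapshot("wrist")
for c in (s,t):
  for l in ["long_eye","long_block"]: print(l,[(np.round(d["position"],4).tolist(),round(d["p"],2)) for d in models.pinpoint(c,l)[:1]])
go((.61,-.055,.008,90))
E
```

```text
long_eye [([0.6099, -0.1286, 0.0347], 0.7)]
long_block [([0.6102, -0.049, 0.0282], 0.85)]
long_eye [([0.6111, -0.1291, 0.0327], 0.65)]
long_block [([0.6085, -0.052, 0.0257], 0.65)]
t 41.27 tcp [ 0.6122 -0.0571  0.0168] rpy [179.7   0.2  89.5] w 0.0417 F [-1.1 -4.3  5.1]
(0.61, -0.055, 0.008, 90) -> [ 2.2 -2.3  8.8] -0.5
```

Emit:
step_arm([
  [-1,0,0,3,0],
  [-1,0,0,5,0],
  [-1,0,0,6,0],
  [-1,0,0,6,0],
])

```text
time: 41.78
tool_pos: [0.6128, -0.0574, 0.0112]
ee_rot: [3.135, 0.004, 1.563]
wrist_force: [-1.3, -4.9, 6.9]
width: 0.0423
```

```bash
python3 - <<'E'
from h import *
s=cams.snapshot("scene"); t=cams.snapshot("wrist")
for c in (s,t):
  for l in ["long_eye","long_block"]: print(l,[(np.round(d["position"],4).tolist(),round(d["p"],2)) for d in models.pinpoint(c,l)[:1]])
go((.61,-.055,.008,90))
E
```

```text
long_eye [([0.6096, -0.1333, 0.0238], 0.75)]
long_block [([0.6133, -0.0523, 0.0228], 0.6)]
long_eye [([0.6161, -0.1289, 0.0235], 0.9)]
long_block [([0.6115, -0.0522, 0.024], 0.69)]
t 42.08 tcp [ 0.6128 -0.0574  0.0112] rpy [179.6   0.3  89.5] w 0.0418 F [ 0.4 -5.   6.1]
(0.61, -0.055, 0.008, 90) -> [ 2.4 -2.8  3.2] -0.5
```

Emit:
step_arm([
  [-1,0,0,2,0],
  [-1,0,0,3,0],
  [-1,0,0,3,0],
  [0.4,0,0,3,0],
  [0.4,0,0,3,0],
  [0.4,0,0,3,0],
  [0.4,0,0,-60,0],
  [0.4,-10,0,-80,0],
  [0.4,-10,0,-80,0],
  [0.4,-10,0,-80,0],
])

```text
time: 43.32
tool_pos: [0.6089, -0.0644, 0.0855]
ee_rot: [-3.138, -0.001, 1.563]
wrist_force: [-1.0, 0.2, -0.3]
width: 0.0659
```

```bash
python3 - <<'E'
from h import *
s=cams.snapshot("scene"); t=cams.snapshot("wrist"); u=cams.snapshot("top")
for c in (s,t,u):
  for l in ["long_eye","long_block","long_mid"]: print(l,[(np.round(d["position"],4).tolist(),round(d["p"],2)) for d in models.pinpoint(c,l)[:1]])
go((.612,-.067,.023,90))
E
```

```text
long_eye [([0.6112, -0.1285, 0.0226], 0.74)]
long_block [([0.6122, -0.0505, 0.0167], 0.58)]
long_mid [([0.6152, -0.0658, 0.0168], 0.71)]
long_eye [([0.6146, -0.1261, 0.0191], 0.96)]
long_block [([0.6099, -0.0517, 0.0213], 0.78)]
long_mid [([0.6147, -0.062, 0.0216], 0.57)]
long_eye [([0.6127, -0.1299, 0.0212], 0.84)]
long_block [([0.614, -0.0498, 0.0189], 0.61)]
long_mid [([0.6119, -0.1289, 0.0244], 0.66)]
t 43.92 tcp [ 0.61   -0.0649  0.0875] rpy [180.    0.   89.6] w 0.0659 F [-0.5  0.5  0.4]
(0.612, -0.067, 0.023, 90) -> [-2.1  2.  64.5] -0.4
```

Emit:
step_arm([
  [0.4,0,2,30,0],
  [0.4,0,2,56,0],
  [0.4,0,2,64,0],
  [0.4,0,2,64,0],
  [-1,0,2,64,0],
  [-1,0,2,64,0],
  [-1,0,2,64,0],
  [-1,0,2,64,0],
  [-1,0,2,64,0],
  [-1,0,2,30,0],
  [-1,0,2,-20,0],
  [-1,0,2,-20,0],
  [-1,0,2,-20,0],
])

```text
time: 45.55
tool_pos: [0.6109, -0.0648, 0.1057]
ee_rot: [-3.139, -0.0, 1.563]
wrist_force: [-0.6, 0.2, -3.3]
width: 0.0418
```

```bash
python3 - <<'E'
from h import *
s=cams.snapshot("scene"); t=cams.snapshot("wrist")
for c in (s,t):
  for l in ["long_eye","long_block","long_mid"]: print(l,[(np.round(d["position"],4).tolist(),round(d["p"],2)) for d in models.pinpoint(c,l)[:1]])
go((.543,-.1865,.105,0))
E
```

```text
long_eye [([0.6084, -0.1302, 0.1022], 0.71)]
long_block [([0.6114, -0.0503, 0.1017], 0.91)]
long_mid [([0.6151, -0.0669, 0.0979], 0.58)]
long_eye [([0.6115, -0.1251, 0.1021], 0.84)]
long_block [([0.6078, -0.0532, 0.1009], 0.79)]
long_mid [([0.616, -0.0606, 0.1001], 0.81)]
t 45.95 tcp [ 0.6116 -0.0649  0.1066] rpy [-179.9   -0.    89.6] w 0.0419 F [ 0.3 -0.2 -2.1]
(0.543, -0.1865, 0.105, 0) -> [-122.1  -67.7    1.7] 89.6
```

Level and held. Next I'll move it over the long bay, turned to lie along it.

Emit:
step_arm([
  [-1,-122,-68,0,45],
  [-1,-122,-68,0,90],
  [-1,-122,-68,0,90],
  [-1,-122,-68,0,90],
  [-1,-122,-68,0,90],
  [-1,-122,-68,0,90],
  [-1,-122,-68,0,90],
  [-1,-122,-68,0,90],
  [-1,-122,-68,0,90],
  [-1,-122,-68,0,90],
  [-1,-122,-68,20,90],
  [-1,-122,-68,45,90],
  [-1,-122,-68,45,90],
  [-1,-122,-68,45,90],
])

```text
time: 47.7
tool_pos: [0.5436, -0.1866, 0.0633]
ee_rot: [3.141, -0.001, -0.007]
wrist_force: [0.4, 0.4, -1.6]
width: 0.0416
```

```bash
python3 - <<'E'
from h import *
s=cams.snapshot("scene"); t=cams.snapshot("wrist"); u=cams.snapshot("top")
for c in (s,t,u):
  for l in ["long_eye","long_block","long_mid","tote","small_bay"]: print(l,[(np.round(d["position"],4).tolist(),round(d["p"],2)) for d in models.pinpoint(c,l)[:1]])
go((.543,-.1865,.03,0))
save(t,"w8")
E
```

```text
long_eye [([0.478, -0.187, 0.0599], 0.8)]
long_block [([0.5569, -0.1887, 0.0568], 0.74)]
long_mid [([0.5477, -0.1858, 0.0553], 0.94)]
tote [([0.5467, -0.2245, -0.002], 0.69)]
small_bay [([0.6031, -0.2632, 0.0046], 0.79)]
long_eye [([0.4873, -0.1859, 0.0582], 0.89)]
long_block [([0.5576, -0.1879, 0.0596], 0.74)]
long_mid [([0.5487, -0.1842, 0.0628], 0.77)]
tote [([0.5435, -0.2243, 0.0006], 0.88)]
small_bay []
long_eye [([0.4804, -0.1881, 0.0641], 0.54)]
long_block [([0.5615, -0.1876, 0.0614], 0.58)]
long_mid [([0.5395, -0.1882, 0.0608], 0.54)]
tote []
small_bay []
t 48.60 tcp [ 0.543  -0.1864  0.0624] rpy [180.    0.   -0.4] w 0.0418 F [ 0.7 -0.9 -1.8]
(0.543, -0.1865, 0.03, 0) -> [-0.   0.1 32.4] -0.4
```

View pics/w8.png

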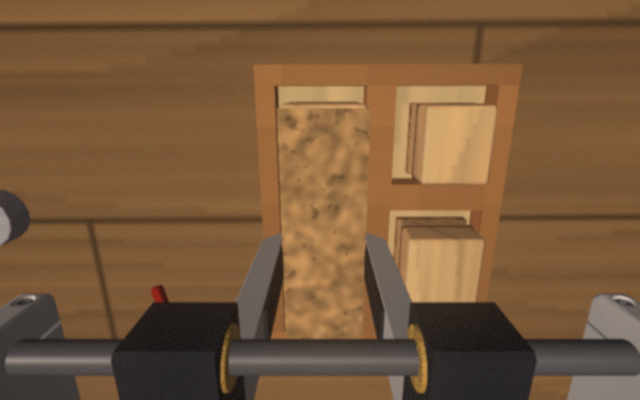

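Emit:
step_arm([
  [-1,0,0,14,0],
  [-1,0,0,24,0],
  [-1,0,0,29,0],
  [-1,0,0,31,0],
  [-1,0,0,33,0],
  [-1,0,0,33,0],
])

```text
time: 49.35
tool_pos: [0.5431, -0.1865, 0.0305]
ee_rot: [3.141, -0.0, -0.007]
wrist_force: [-2.7, 1.4, 2.6]
width: 0.0418
```

```bash
python3 - <<'E'
from h import *
s=cams.snapshot("scene")
for l in ["long_eye","long_block","long_mid"]: print(l,[(np.round(d["position"],4).tolist(),round(d["p"],2)) for d in models.pinpoint(s,l)[:1]])
go((.543,-.1865,.03,0))
E
```

```text
long_eye [([0.4799, -0.1888, 0.029], 0.8)]
long_block [([0.5611, -0.1873, 0.0241], 0.95)]
long_mid [([0.5449, -0.1897, 0.0261], 0.82)]
t 49.55 tcp [ 0.5432 -0.1865  0.0305] rpy [180.   -0.   -0.4] w 0.0419 F [-3.6  1.6  6.2]
(0.543, -0.1865, 0.03, 0) -> [-0.2  0.   0.5] -0.4
```

Floor contact. I'll press 1 mm more, open a little (60 mm), rise and back off.

Emit:
step_arm([
  [-1,0,0,1,0],
  [0.15,0,0,1,0],
  [0.15,0,0,1,0],
  [0.15,0,0,1,0],
  [0.15,0,0,-40,0],
  [0.15,0,0,-100,0],
  [0.15,-60,0,-150,0],
  [0.15,-120,-60,-170,0],
  [0.15,-120,-60,-170,0],
  [0.15,-120,-60,-170,0],
])

```text
time: 50.8
tool_pos: [0.4233, -0.1249, 0.2012]
ee_rot: [3.14, -0.004, -0.006]
wrist_force: [0.2, 0.1, -0.5]
width: 0.0541
```

```bash
python3 - <<'E'
from h import *
s=cams.snapshot("scene"); u=cams.snapshot("top")
for c in (s,u):
  for l in ["long_eye","long_block","medium_block","small_block","tin","pencil","brass_square","gouge","offcut","glue_jar","mallet"]: print(l,[(np.round(d["position"],4).tolist(),round(d["p"],2)) for d in models.pinpoint(c,l)[:4]])
go((.543,-.1865,.03,0))
# change map: what moved since the first top picture
a=cv2.imread("pics/top0.png").astype(int); b=u["pixels"][:,:,::-1].astype(int)
m=(abs(a-b).max(2)>45).astype(np.uint8); n,l,st,ce=cv2.connectedComponentsWithStats(m)
print([(ce[i].round().tolist(),int(st[i,4])) for i in range(1,n) if st[i,4]>12])
E
```

```text
long_eye [([0.5969, 0.3037, 0.2194], 0.67), ([0.4767, -0.186, 0.0242], 0.61)]
long_block [([0.5581, -0.1866, 0.0264], 0.61), ([0.5545, -0.5001, 0.0033], 0.21)]
medium_block [([0.5012, -0.2636, 0.0034], 0.95)]
small_block [([0.3418, 0.0982, 0.0026], 0.86), ([0.6044, 0.1519, 0.0018], 0.8), ([0.3424, 0.2644, -0.0001], 0.68), ([0.5965, -0.2644, 0.007], 0.47)]
tin [([0.5471, 0.0561, -0.0028], 0.47)]
pencil [([0.4109, -0.0706, -0.0013], 0.46)]
brass_square [([0.399, -0.2993, 0.0022], 0.56)]
gouge [([0.7573, 0.0143, 0.0006], 0.51)]
offcut [([0.7436, 0.1418, -0.0001], 0.88)]
glue_jar [([0.7631, -0.1366, -0.0013], 0.82), ([0.5455, -0.1889, 0.0223], 0.29)]
mallet [([0.5554, -0.4995, 0.0048], 0.85)]
long_eye []
long_block [([0.556, -0.1862, 0.029], 0.89), ([0.5446, -0.2247, -0.0025], 0.64)]
medium_block [([0.5036, -0.2643, 0.0068], 0.57)]
small_block [([0.3387, 0.0947, -0.002], 0.9), ([0.6019, -0.2636, 0.0057], 0.87), ([0.3413, 0.2651, 0.0003], 0.86), ([0.6001, 0.1536, 0.002], 0.7)]
tin [([0.5041, -0.262, 0.0049], 0.71), ([0.5444, 0.0517, 0.0016], 0.57)]
pencil [([0.4079, -0.0698, 0.001], 0.58)]
brass_square [([0.3995, -0.2995, -0.0029], 0.62)]
gouge [([0.7611, 0.0174, 0.0032], 0.89), ([0.5586, -0.505, -0.0], 0.22)]
offcut [([0.7406, 0.1396, 0.0007], 0.63), ([0.4017, -0.3002, -0.002], 0.59)]
glue_jar [([0.7614, -0.1375, 0.001], 0.73)]
mallet [([0.5587, -0.5061, -0.0002], 0.55)]
t 52.00 tcp [ 0.4235 -0.1255  0.1995] rpy [180.   -0.   -0.4] w 0.0537 F [0.2 1.  0.6]
(0.543, -0.1865, 0.03, 0) -> [119.9  60.  169.5] -0.4
[([277.0, 174.0], 639), ([152.0, 175.0], 69), ([169.0, 183.0], 642), ([323.0, 298.0], 13305), ([395.0, 202.0], 79), ([265.0, 250.0], 309), ([606.0, 392.0], 490), ([265.0, 389.0], 24), ([571.0, 392.0], 38)]
```

```bash
python3 -c "
from h import *
print(robot.close_job())"
```

```text
the job is handed in; nothing more can be done
None
```

All three sanding blocks are in their compartments. I handed the job in at about 52 s with the gripper open and clear.

- **Medium and small blocks:** each was gripped across its narrow side, lowered cork down until I felt the floor, then released.
- **Long block:** I lifted it 12 mm, drew it off the peg and laid it on its side on the bench. There I let go, took it again at its middle and lowered it into the long compartment.

**What went differently than planned:** Tipping the long block on the bench first only slid it. I tilted it in the grip against the tote's outer wall and pressed it down, but it slipped in the pads. I let go once with it leaning on the tote wall, so its far end may have settled a few millimetres. I took it again, pressed it flat on the bench and let go there. Its cork strip now faces up, and the eye is towards the robot.

**Last checks:**
- **Blocks:** the scene and top cameras put all three within about 5 mm of their compartment centres, at seated height. In the last pictures of them, the medium and small blocks sat flat.
- **Other objects:** the networks find them all within a few millimetres of where they started. Comparing the top view with the first one showed changes only where blocks and arm moved. The arm hid part of that view, including the area around the pencil.
- **Misreadings:** the networks gave two: an "eye" still on the empty peg, and a "tin" in the medium compartment. The views showed the block and the tin elsewhere, so I put these down to network error.
- **Forces:** the highest I read between moves was about 14 N.

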